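# Tip the scrap pieces from the carrying tray into the wooden box

### The arm

A 6-joint arm with a two-finger parallel gripper is mounted at the origin on the work surface. World frame = base frame: x ahead of the robot, y to its left, z up, the work surface at z = 0. Lengths are in m, angles in rad, forces in N, time in s.
With the tool pointing down it reaches from about 0.425 to 1.125 m from the base axis. Payload 14.9 kg.
Tool frame: the origin (TCP) lies on the front face of the gripper's body, between the roots of the fingers; the fingertips stand 78 mm ahead of it and the grasp point (between the pads) lies 60 mm ahead of it (ctrl.hold_point_z is the distance from the TCP to the grasp point, in m); z points along the fingers, y is the line along which they close (so a half turn about z gives the same grasp; the last joint's range is limited). The gripper opens to 91 mm and grips with 3 to 60 N. Pads are 32 mm wide; open, the fingers measure 118 mm over their backs; the gripper's body (76 mm by 178 mm) begins 60 mm behind the grasp point.
Start: joints at [-1.172, 0.379, 1.734, -0, 1.028, -0.033], TCP at [0.293, -0.636, 0.292] pointing down, gripper open.
Joint ranges: [-2.77, 2.77], [-0.74, 2.19], [0, 2.66], [-1.06, 4.2], [0.31, 2.87], [-3.08, 3.08]. Speed limits (rad/s): [1.89, 1.89, 2.39, 3.14, 3.14, 3.14].

### API

Orientations are given as a 3x3 rotation matrix whose columns are the frame's x, y, z axes.
In Python, from workcell import ctrl, vision, close_job gives the robot as it stands. The module is installed in compiled form; this text tells all that it offers.
- The arm moves only by the tool servo_tool, never from a script. Its argument "plan" is a list of rows, each a list of 5 numbers: the shift along the tool's x, y, z in cm, then the turn about the tool's z in rad, then the opening, from 0 (shut) to 1 (fully open). A call has 1 to 8 rows; each row shifts and turns the commanded pose from where the row before left it, along the tool's axes as they then stand; what a row does not reach is not made up. A row lasts 1/12 s, in which the tool goes at most 41.7 mm and 7.16 degrees, less where a joint would pass 70% of its speed; a pose out of reach is approached as far as the arm can. A call is refused whole if a number of a shift passes 4.17 or a number of a turn 0.125, either way. A call with a gripper value outside its range is refused whole. The fingers move at their own pace and stop on an object; the grip force is fixed at half the most. Time passes only in rows, so rows that do not move let the fingers close. It gives the time, the measured TCP pose, the force, the opening and the grip force at its end, in the units of the state.
- ctrl.sense(): the state, without advancing time (a new reading comes with each control period).
- vision.grab_frame(name): name is "scene" or "side" or "wrist"; returns a dict with "img" (420x560x3 uint8, blue, green, red), "fx", "fy", "cx", "cy" (pixels), "rvec" (rotation vector, rad) and "tvec" (3), from world to camera coordinates, as OpenCV has them. Camera axes: x right, y down, z forward; pixel columns grow to the right and rows downward; lengths in m; the calibration is good to about 2 mm. A picture is of the moment at which its call begins. There is no depth.
- close_job(): hands the job in; it is judged then, once.
The state is a dict: "time": time; "joint_positions": joint angles; "qvel": joint speeds; "tau": joint torques, N m; "ee_pos": TCP position; "tcp_rot": TCP orientation; "ft_force": force on the tool from outside, world axes, zero at the start; "torque": the same for the moment, N m; "grip_width": finger opening in m; "grasp_force": force on a finger pad.
Only numpy, scipy, OpenCV 4.12 (cv2) and the standard library are available. Lean on these libraries where they do the work, as an engineer would, in place of code of your own. Each camera call takes 0.05 s, during which the arm holds its last target. There are 200 camera calls.

### The job

Pick up the open-ended carrying tray by its handle with the three scrap pieces on it, tip it so that all three slide off into the wooden box, then set the empty tray down level and released in the middle of the cork mat, square with the mat (open end either way). Do not touch the pieces with the gripper, keep them less than 30 cm above the bench, and leave the other things on the bench where they are.

Things in the scene. Friction and masses are not known exactly. Their poses are not given: they have to be found in the camera images.
- tray: Grey plastic carrying tray, 190 (x) x 150 mm (y), 0.3 kg. Floor 4 mm, smooth: pieces slide from 15 to 25 degrees of tilt. Walls 36 mm high, 4 mm thick on the long sides and the +x end; the -x end is open: pieces slide out there. A wooden handle bar arches across its middle along y (posts outside the walls). Origin: centre of the underside.
- tray_grip (a point): Centre of the tray's handle bar, 105 mm above the tray's origin; axes as the tray's. The bar is 18 mm thick (x), 24 mm high (93 to 117 mm above the underside). Grip it here from above, fingers closing along the tray's x.
- tray_lip (a point): Middle of the tray's open edge at the underside: 95 mm from the tray's origin along its -x; axes as the tray's.
- box: Open wooden box, dark brown, fixed to the bench: 200 x 200 mm outside, 80 mm high, walls 8 mm thick. Origin: centre of the underside, on the bench.
- mat: Cork mat fixed to the bench, 230 mm (x) x 190 mm (y), 6 mm thick. Origin: centre of the underside.
- offcut: Scrap piece: wooden offcut, a rounded bar 70 x 36 x 28 mm, 60 g. Origin: centre of the underside.
- brick: Scrap piece: chunk of brick, 62 x 42 x 30 mm, 120 g. Origin: centre of the underside.
- stone: Scrap piece: grey stone, 48 x 70 mm and 28 mm high with a smaller top step, 110 g. Origin: centre of the underside.
- tube_a: Bystander, leave alone: paint tube with a pale yellow band lying down, about 130 x 38 mm, 27 mm high. Origin: under its middle; the cap points along x.
- tube_b: Bystander, leave alone: paint tube with a reddish band lying down, about 130 x 38 mm, 27 mm high. Origin: under its middle; the cap points along x.
- tin: Bystander, leave alone: open metal tin, 100 mm across, 120 mm high. Origin: centre of the underside.
- jar: Bystander, leave alone: closed black paint jar, 68 mm across, 90 mm high. Origin: centre of the underside.
- palette_knife: Bystander, leave alone: palette knife lying flat, 200 mm long along its x. Origin: under its middle.
- brush: Bystander, leave alone: paint brush lying flat, 190 mm long along its x. Origin: under its middle.
Not all that is in view belongs to the job. Leave any green or orange look-alike of the offcut alone.

How it is judged:
On the way, in this order (a step that is already met when the one before it is completed fails the run):
1. the tray is lifted at least 30 mm with all three pieces on it (height (world z) of tray above 0.03 m and x of offcut in the frame of tray between -0.105 and 0.105 m and y of offcut in the frame of tray between -0.075 and 0.075 m and z of each of offcut, brick, stone in the frame of tray below 0.05 m and x of brick in the frame of tray between -0.105 and 0.105 m and y of brick in the frame of tray between -0.075 and 0.075 m and x of stone in the frame of tray between -0.105 and 0.105 m and y of stone in the frame of tray between -0.075 and 0.075 m), for 0.2 s.
2. all three pieces are in the wooden box (x of offcut in the frame of box between -0.098 and 0.098 m and y of offcut in the frame of box between -0.098 and 0.098 m and z of each of offcut, brick, stone in the frame of box below 0.075 m and x of brick in the frame of box between -0.098 and 0.098 m and y of brick in the frame of box between -0.098 and 0.098 m and x of stone in the frame of box between -0.098 and 0.098 m and y of stone in the frame of box between -0.098 and 0.098 m), for 0.2 s.
At the end, for the whole second after the job is handed in: All three pieces lie inside the wooden box, their origins below 75 mm; the tray is level (within 3 degrees), at rest and released on the cork mat, its centre within 35 mm of the mat's in each direction, its length within 12 degrees of the mat's, either way round (all of step 2 and linear speed of each of offcut, brick, stone, tray below 0.03 m/s and x of tray in the frame of mat between -0.035 and 0.035 m and y of tray in the frame of mat between -0.035 and 0.035 m and z of tray in the frame of mat between 0.002 and 0.01 m and angle between tray's own z axis and vertical below 0.06 rad and angle between the x axis of tray and the x axis of mat, either way round below 0.21 rad); the robot touches nothing.
It fails at once if the gripper touches a piece (contact force between the fingers and offcut above 0.5 N or contact force between the fingers and brick above 0.5 N or contact force between the fingers and stone above 0.5 N).
It fails at once if a piece is raised more than 320 mm above the bench (height (world z) of any of offcut, brick, stone above 0.32 m).
It fails at once if a bystander is moved more than 30 mm (distance of any of tube_a, tube_b, tin, jar, palette_knife, brush from where it was at the start of the episode above 0.03 m).
It also fails if it takes over 64 s, if anything falls off the work surface, if the arm or the gripper's body presses on something with over 40 N, if the wrist force passes 120 N, or if a joint passes its speed limit or range.

## Working session

There is one attempt and no reset: what is moved stays moved. The work goes in short steps, Python scripts to look and compute and a tool call to move; the robot and the scene stay as the last step left them, time stands still between calls to the robot, and variables do not carry over. Pictures are saved under pics/ and viewed, at most 10 in all, crops included, and the job is handed in when it is done.

Besides the shell and the picture viewer there is one more tool, called after ">>>" as name(argument=value, ...), one argument or row to a line, values as JSON. servo_tool: Moves the arm, as the interface text tells. Its arguments: {"type":"object","properties":{"plan":{"type":"array"}},"required":["plan"]}

```bash
mkdir -p pics
cat > h.py <<'E'
import numpy as np, cv2
from workcell import ctrl, vision, close_job
def grab(n,f):
    d=vision.grab_frame(n); cv2.imwrite(f'pics/{f}.png',d['img'])
    np.savez(f'{f}.npz',**d); return d
def px2w(d,u,v,z):
    R,_=cv2.Rodrigues(np.array(d['rvec'],float)); t=np.array(d['tvec'],float).ravel()
    r=R.T@np.array([(u-d['cx'])/d['fx'],(v-d['cy'])/d['fy'],1]); c=-R.T@t
    return c+r*(z-c[2])/r[2]
def w2px(d,P):
    K=np.array([[d['fx'],0,d['cx']],[0,d['fy'],d['cy']],[0,0,1]],float)
    return cv2.projectPoints(np.array(P,float).reshape(-1,3),np.array(d['rvec'],float),np.array(d['tvec'],float),K,None)[0].reshape(-1,2)
E
python3 - <<'E'
from h import *
a=grab('scene','scene0'); b=grab('side','side0')
for d in(a,b):
    R,_=cv2.Rodrigues(np.array(d['rvec'],float)); print(-R.T@np.array(d['tvec']).ravel(), d['fx'])
print(ctrl.sense()['tcp_rot'],ctrl.sense()['time'])
E
```

```text
[ 1.25126995 -0.65006193  1.10907774] 472.7017618609145
[-0.07348013  1.17554792  0.86588549] 534.3596877704291
[[ 9.08216533e-01  4.18500403e-01 -3.76067546e-04]
 [ 4.18500569e-01 -9.08216055e-01  9.33316481e-04]
 [ 4.90427409e-05 -1.00503794e-03 -9.99999494e-01]] 0.1
```

View pics/scene0.png

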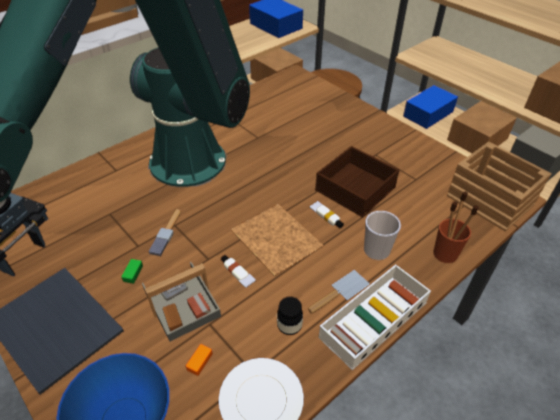

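View pics/side0.png

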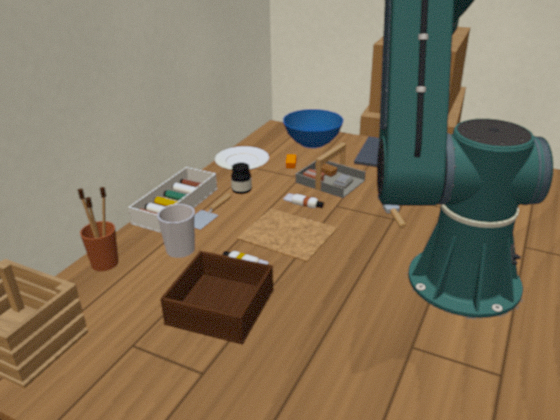

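The scene view shows the tray at about (183,303), with brick, offcut and stone in it. The mat is at about (277,238), the box at (357,180), tube_a at (326,214), tube_b at (237,270) and the jar at (290,315). The side view shows the box at (220,295), the mat at (290,233) and the tray at (330,178). I'll enlarge these to get accurate corners.

Run:
```python
import cv2,numpy as np
a=cv2.imread('pics/scene0.png');b=cv2.imread('pics/side0.png')
A=cv2.resize(a[255:345,135:235],None,fx=4,fy=4,interpolation=cv2.INTER_CUBIC)
B=cv2.resize(a[140:275,220:410],None,fx=4,fy=4,interpolation=cv2.INTER_CUBIC)
C=cv2.resize(b[140:220,280:380],None,fx=4,fy=4,interpolation=cv2.INTER_CUBIC)
m=np.zeros((600,800,3),np.uint8);m[:360,:400]=A;m[:320,400:800]=C
cv2.imwrite('pics/c1.png',m);cv2.imwrite('pics/c2.png',B)
```

```text
(no output)
```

View pics/c1.png

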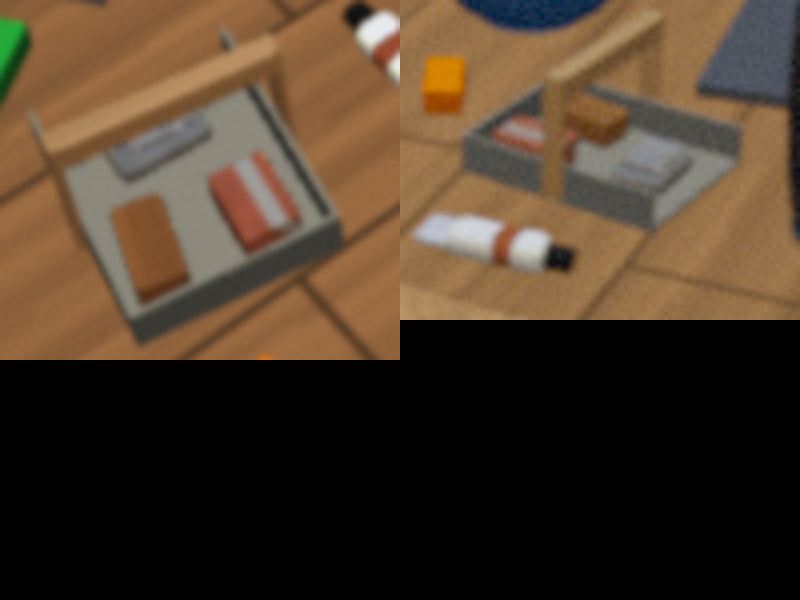

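View pics/c2.png

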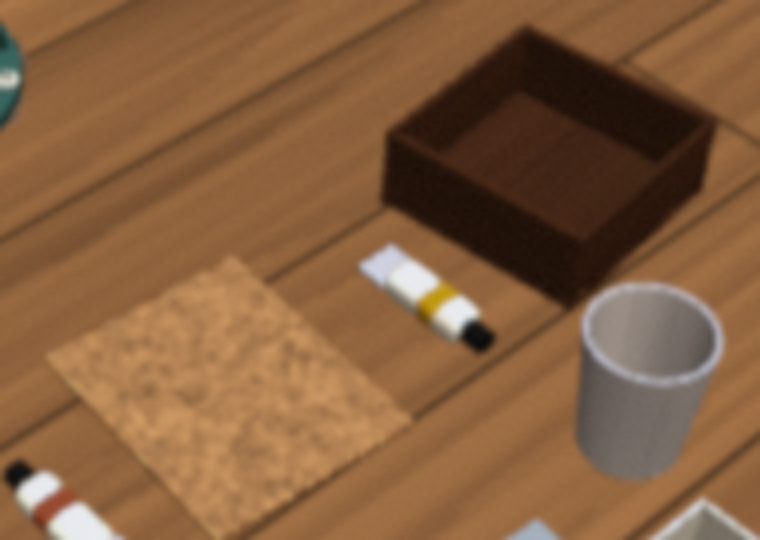

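The crops give corners for the tray, box rim and mat. The tray's closed end faces the scene camera, so its lip points towards the robot. I'll fit poses from these points.

Run:
```python
from h import *
from scipy.optimize import least_squares
S=dict(np.load('scene0.npz'));D=dict(np.load('side0.npz'))
s=lambda u,v:(135+u/4,255+v/4); q=lambda u,v:(280+u/4,140+v/4); m=lambda u,v:(220+u/4,140+v/4)
def pr(n,pts):
    for (c,p,z) in pts: print(n,px2w(c,*p,z).round(4))
pr('tray',[(S,s(142,342),0),(S,s(342,243),0),(D,q(255,228),0),(D,q(65,165),0),(D,q(340,157),.004)])
pr('bar',[(S,s(42,132),.117),(S,s(272,38),.117),(D,q(150,78),.117),(D,q(258,12),.117)])
pr('box',[(S,m(*p),.08) for p in [(527,27),(388,133),(580,240),(716,124)]])
pr('mat',[(S,m(*p),.006) for p in [(46,355),(230,257),(412,418),(222,540)]])
pr('mat side',[(D,p,.006) for p in [(240,235),(272,212),(336,229),(304,255)]])
pr('tubeA',[(S,m(*p),.012) for p in [(370,258),(485,340)]])
pr('tin',[(S,m(*p),.12) for p in [(583,330),(721,335)]])
pr('tubeB',[(S,p,.012) for p in [(223,258),(252,284)]])
pr('jar',[(S,p,.09) for p in [(290,303)]])
```

```text
tray [ 0.5911 -0.4477  0.    ]
tray [ 0.6164 -0.304   0.    ]
tray [ 0.4259 -0.276   0.    ]
tray [ 0.6134 -0.3108  0.    ]
tray [ 0.4008 -0.4171  0.004 ]
bar [ 0.4899 -0.4364  0.117 ]
bar [ 0.5238 -0.281   0.117 ]
bar [ 0.5214 -0.2751  0.117 ]
bar [ 0.4881 -0.4346  0.117 ]
box [0.4058 0.4364 0.08  ]
box [0.4276 0.2429 0.08  ]
box [0.6195 0.2656 0.08  ]
box [0.6004 0.4569 0.08  ]
mat [ 0.3826 -0.0877  0.006 ]
mat [0.395  0.0962 0.006 ]
mat [0.6215 0.0845 0.006 ]
mat [ 0.6138 -0.1028  0.006 ]
mat side [0.6167 0.0712 0.006 ]
mat side [ 0.5912 -0.0833  0.006 ]
mat side [ 0.376  -0.0768  0.006 ]
mat side [0.4079 0.0825 0.006 ]
tubeA [0.4773 0.1788 0.012 ]
tubeA [0.605  0.1824 0.012 ]
tin [0.7083 0.1607 0.12  ]
tin [0.7768 0.2315 0.12  ]
tubeB [ 0.4658 -0.1825  0.012 ]
tubeB [ 0.5974 -0.1773  0.012 ]
jar [ 0.7544 -0.1753  0.09  ]
```

Fits, with sizes checked against the given ones:
- **Tray:** centre about (0.507, -0.357), yaw about -0.19.
- **Box:** centre (0.513, 0.3505), yaw +0.112.
- **Mat:** centre (0.503, -0.002), yaw -0.061.

The interface cannot tilt the tool. I'll pitch the tray by levering its underside, on the closed-end side, against the box's +x wall. First I go over the handle.

>>> servo_tool(
  plan=[
    [0,0,0,-0.119,1],
    [0,0,0,-0.119,1],
    [0,0,0,-0.119,1],
    [0,0,0,-0.119,1],
    [0,0,0,-0.119,1],
    [0,0,0,-0.119,1],
    [0,0,0,-0.119,1],
    [0,0,0,-0.119,1],
  ],
)

```text
time: 0.77
ee_pos: [0.2928, -0.6356, 0.2919]
tcp_rot: [[0.18, 0.984, -0.0], [0.984, -0.18, 0.001], [0.001, -0.0, -1.0]]
ft_force: [-0.3, -0.2, 0.2]
grip_width: 0.0909
grasp_force: 0.0
```

>>> servo_tool(
  plan=[
    [3.5,1.75,0,0,1],
    [3.5,1.75,0,0,1],
    [3.5,1.75,0,0,1],
    [3.5,1.75,0,0,1],
    [3.5,1.75,0,0,1],
    [3.5,1.75,0,0,1],
    [3.5,1.75,0,0,1],
    [3.5,1.75,0,0,1],
  ],
)

```text
time: 1.43
ee_pos: [0.4833, -0.3849, 0.2921]
tcp_rot: [[0.186, 0.983, -0.0], [0.983, -0.186, 0.0], [0.0, -0.0, -1.0]]
ft_force: [1.3, -0.3, 0.2]
grip_width: 0.091
grasp_force: 0.0
```

```bash
cat >> h.py <<'E'
def st():
    s=ctrl.sense(); R=np.array(s['tcp_rot']); p=np.array(s['ee_pos'])
    print('t',round(s['time'],2),'p',p.round(4),'yaw_y',round(np.arctan2(R[1,1],R[0,1]),3),'F',np.round(s['ft_force'],1),'w',round(s['grip_width'],4),'gf',round(s['grasp_force'],1),'q',np.round(s['joint_positions'],2),'z',R[:,2].round(3)); return p,R
def need(g):
    p,R=st(); print('need cm',(R.T@(np.array(g)-p)*100).round(2))
E
python3 - <<'E'
from h import *
need([.507,-.357,.22]); d=grab('wrist','w1'); grab('scene','s1')
P=[]
for y in(-.5,.5):
    yv=np.array([.189,.982]);c=np.array([.507,-.357]); e=c+yv*.16*y; P.append([*e,.117])
print(w2px(d,P))
E
```

```text
t 1.43 p [ 0.4833 -0.3849  0.2921] yaw_y -0.187 F [ 1.3 -0.3  0.2] w 0.091 gf 0.0 q [-0.71  0.25  1.91  0.    0.98 -0.52] z [-0.  0. -1.]
need cm [3.18 1.81 7.21]
[[294.96401507 252.82543474]
 [298.54122036  78.86530339]]
```

View pics/w1.png

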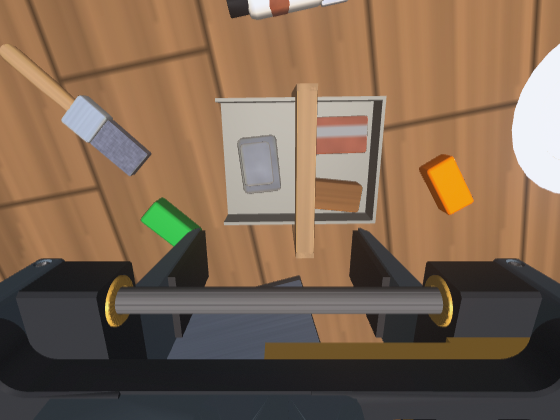

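The wrist view shows the bar running from (304,257) to (307,84). That is about 9 px to the right of my prediction, with the same direction. The stone is on the open side, and the brick and offcut are behind the bar. I'll refine from this.

Run:
```python
from h import *
d=dict(np.load('w1.npz'))
a=px2w(d,304.5,257,.117);b=px2w(d,307.5,85,.117);v=b-a
print(a,b,np.linalg.norm(v),np.arctan2(-v[0],v[1]))
for p in[(216,99),(385,97),(376,222),(225,222)]:print(px2w(d,*p,.036))
c=(a+b)/2; print(c); need([c[0],c[1],.165])
```

```text
[ 0.50047065 -0.44185626  0.117     ] [ 0.52872946 -0.28455067  0.117     ] 0.15982368039984088 -0.17774688017272103
[ 0.4350975 -0.2738373  0.036    ]
[ 0.61959634 -0.3067933   0.036     ]
[ 0.59633613 -0.45222162  0.036     ]
[ 0.4102068 -0.4169777  0.036    ]
[ 0.51460006 -0.36320347  0.117     ]
t 1.53 p [ 0.4848 -0.383   0.292 ] yaw_y -0.183 F [-0.7 -0.4 -0.3] w 0.0914 gf 0.0 q [-0.71  0.25  1.91  0.    0.98 -0.52] z [ 0.     0.001 -1.   ]
need cm [ 2.48  2.57 12.71]
```

>>> servo_tool(
  plan=[
    [1.2,1.2,0,0,1],
    [1.2,1.2,0,0,1],
    [0,0,3.5,0,1],
    [0,0,3.5,0,1],
    [0,0,3,0,1],
    [0,0,1.7,0,1],
    [0,0,1,0,1],
    [0,0,0,0,1],
  ],
)

```text
time: 2.2
ee_pos: [0.5096, -0.3673, 0.1631]
tcp_rot: [[0.186, 0.983, -0.003], [0.983, -0.186, 0.002], [0.001, -0.003, -1.0]]
ft_force: [-0.2, 0.8, -1.3]
grip_width: 0.091
grasp_force: 0.0
```

>>> servo_tool(
  plan=[
    [0,0,0,0,0],
    [0,0,0,0,0],
    [0,0,0,0,0],
    [0,0,0,0,0],
    [0,0,0,0,0],
    [0,0,0,0,0],
    [0,0,0,0,0],
    [0,0,0,0,0],
  ],
)

```text
time: 2.87
ee_pos: [0.5106, -0.3676, 0.1653]
tcp_rot: [[0.186, 0.983, 0.0], [0.983, -0.186, -0.0], [-0.0, 0.0, -1.0]]
ft_force: [-0.4, 0.0, 0.9]
grip_width: 0.0407
grasp_force: 0.0
```

Run:
```python
from h import *
st()
```

```text
t 2.87 p [ 0.5106 -0.3676  0.1653] yaw_y -0.187 F [-0.4  0.   0.9] w 0.0407 gf 0.0 q [-0.66  0.44  1.92  0.    0.78 -0.47] z [ 0. -0. -1.]
```

Fingers are still closing, so I wait, then lift gently.

>>> servo_tool(
  plan=[
    [0,0,0,0,0],
    [0,0,0,0,0],
    [0,0,0,0,0],
    [0,0,0,0,0],
    [0,0,0,0,0],
    [0,0,0,0,0],
    [0,0,0,0,0],
    [0,0,0,0,0],
  ],
)

```text
time: 3.53
ee_pos: [0.5107, -0.3676, 0.1652]
tcp_rot: [[0.186, 0.983, 0.0], [0.983, -0.186, -0.0], [-0.0, 0.0, -1.0]]
ft_force: [1.5, -0.7, -1.5]
grip_width: 0.0177
grasp_force: 30.0
```

>>> servo_tool(
  plan=[
    [0,0,-0.4,0,0],
    [0,0,-0.8,0,0],
    [0,0,-1.5,0,0],
    [0,0,-2,0,0],
    [0,0,-2,0,0],
    [0,0,-2,0,0],
    [0,0,-2,0,0],
    [0,0,-1,0,0],
  ],
)

```text
time: 4.2
ee_pos: [0.5111, -0.3679, 0.286]
tcp_rot: [[0.186, 0.983, 0.003], [0.983, -0.186, -0.002], [-0.002, 0.003, -1.0]]
ft_force: [-0.2, -0.2, -5.5]
grip_width: 0.0178
grasp_force: 30.0
```

>>> servo_tool(
  plan=[
    [0,0,-0.5,0,0],
    [0,0,0,0,0],
    [0,0,0,0,0],
  ],
)

```text
time: 4.45
ee_pos: [0.5103, -0.3673, 0.2867]
tcp_rot: [[0.186, 0.983, -0.001], [0.983, -0.186, 0.0], [0.0, -0.001, -1.0]]
ft_force: [-1.0, -0.5, -4.5]
grip_width: 0.0179
grasp_force: 30.0
```

Run:
```python
from h import *
st(); d=grab('side','sd1'); w=grab('wrist','w2')
m=np.zeros((600,560,3),np.uint8); m[:270]=cv2.resize(d['img'][80:200,250:390],(560,480))[:270] if 0 else cv2.resize(d['img'][60:200,250:500],(482,270)).copy() if 0 else m[:270]
cv2.imwrite('pics/m2.png',np.hstack([cv2.resize(w['img'],(400,300)),cv2.resize(d['img'][40:220,220:460],(400,300))]))
```

```text
t 4.45 p [ 0.5103 -0.3673  0.2867] yaw_y -0.187 F [-1.  -0.5 -4.5] w 0.0179 gf 30.0 q [-0.66  0.28  1.89 -0.    0.98 -0.47] z [-0.001  0.    -1.   ]
```

View pics/m2.png

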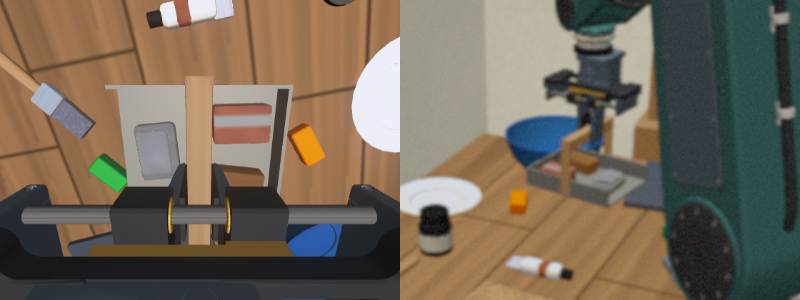

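The lift is clean: the tray is level with all three pieces on it. I carry it towards the box while turning it square.

>>> servo_tool(
  plan=[
    [0.4,0,0,-0.037,0],
    [0.8,0,0,-0.037,0],
    [1.2,0,0,-0.037,0],
    [1.6,0,0,-0.037,0],
    [2,0,0,-0.037,0],
    [2.5,0,0,-0.037,0],
    [3,0,0,-0.037,0],
    [3,0,0,-0.037,0],
  ],
)

```text
time: 5.22
ee_pos: [0.5123, -0.2208, 0.2868]
tcp_rot: [[-0.112, 0.994, -0.001], [0.994, 0.112, 0.0], [0.001, -0.001, -1.0]]
ft_force: [1.1, -0.1, -5.2]
grip_width: 0.0178
grasp_force: 30.0
```

>>> servo_tool(
  plan=[
    [3,0.4,0,0,0],
    [3,0.7,0,0,0],
    [3,0.7,0,0,0],
    [3,0.7,0,0,0],
    [3,0.7,0,0,0],
    [3,0.7,0,0,0],
    [3,0.7,0,0,0],
    [3,0.7,0,0,0],
  ],
)

```text
time: 5.88
ee_pos: [0.5385, 0.0238, 0.287]
tcp_rot: [[-0.11, 0.994, -0.0], [0.994, 0.11, 0.0], [0.0, -0.0, -1.0]]
ft_force: [1.0, -0.5, -4.9]
grip_width: 0.0178
grasp_force: 30.0
```

>>> servo_tool(
  plan=[
    [3,0.5,0,0,0],
    [3,0.5,0,0,0],
    [2.5,0.3,0,0,0],
    [2,0,0,0,0],
    [1.5,0,0,0,0],
    [1,0,0,0,0],
    [0.5,0,0,0,0],
    [0,0,0,0,0],
  ],
)

```text
time: 6.55
ee_pos: [0.5371, 0.1578, 0.287]
tcp_rot: [[-0.11, 0.994, -0.0], [0.994, 0.11, -0.0], [0.0, -0.0, -1.0]]
ft_force: [-0.3, 0.0, -5.8]
grip_width: 0.0179
grasp_force: 30.0
```

Run:
```python
from h import *
need([.5346,.348,.265])
```

```text
t 6.55 p [0.5371 0.1578 0.287 ] yaw_y 0.111 F [-0.3  0.  -5.8] w 0.0179 gf 30.0 q [0.24 0.17 2.02 0.   0.95 0.13] z [-0. -0. -1.]
need cm [18.93  1.85  2.2 ]
```

>>> servo_tool(
  plan=[
    [0.6,0,0,0,0],
    [1.2,0.1,0,0,0],
    [1.8,0.2,0,0,0],
    [2.4,0.3,0,0,0],
    [2.8,0.3,0,0,0],
    [2.8,0.3,0,0,0],
    [2.5,0.3,0,0,0],
    [2,0.3,0,0,0],
  ],
)

```text
time: 7.22
ee_pos: [0.5378, 0.321, 0.2872]
tcp_rot: [[-0.109, 0.994, 0.0], [0.994, 0.109, 0.0], [0.0, 0.0, -1.0]]
ft_force: [0.5, -1.4, -5.5]
grip_width: 0.0183
grasp_force: 30.0
```

>>> servo_tool(
  plan=[
    [1.5,0,0,0,0],
    [0.9,0,0,0,0],
    [0.4,0,0,0,0],
    [0,0,0,0,0],
    [0,0,0,0,0],
  ],
)

```text
time: 7.63
ee_pos: [0.5348, 0.3462, 0.2871]
tcp_rot: [[-0.109, 0.994, -0.0], [0.994, 0.109, -0.0], [-0.0, -0.0, -1.0]]
ft_force: [0.1, -0.5, -5.3]
grip_width: 0.0179
grasp_force: 30.0
```

Run:
```python
from h import *
need([.5346,.348,.246]); w=grab('wrist','w3'); d=grab('scene','s3')
cv2.imwrite('pics/m3.png',np.hstack([cv2.resize(w['img'],(400,300)),cv2.resize(d['img'][60:240,260:500],(400,300))]))
```

```text
t 7.63 p [0.5348 0.3462 0.2871] yaw_y 0.109 F [ 0.1 -0.5 -5.3] w 0.0179 gf 30.0 q [ 0.54  0.29  1.87 -0.    0.98  0.43] z [-0. -0. -1.]
need cm [ 0.18 -0.    4.11]
```

View pics/m3.png

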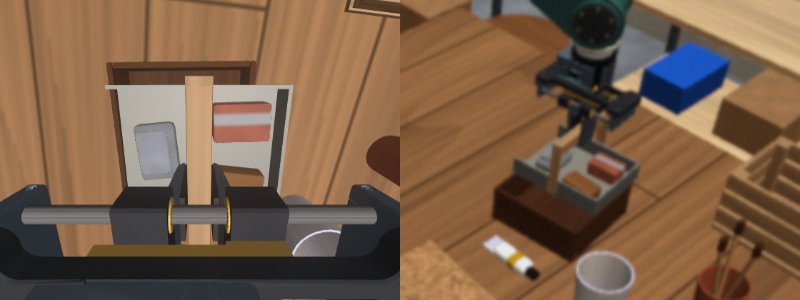

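The wrist view shows the tray over the box, with the rim's far corners at about (150,87) and (360,87) px full-scale, and the pieces still in place. I'll check the alignment against the rim.

Run:
```python
from h import *
d=dict(np.load('w3.npz'))
for p in[(150,88),(358,87)]:print(px2w(d,*p,.08).round(4))
c=np.array([.5133,.3505]);a=.112
for x,y in((-.1,.1),(.1,.1)):
    P=[c[0]+x*np.cos(a)-y*np.sin(a),c[1]+x*np.sin(a)+y*np.cos(a),.08];print(np.round(P,4),w2px(d,P))
for p in[(148,122),(410,120)]:print('tray',px2w(d,*p,.2871-.165+.036).round(4))
```

```text
[0.4035 0.4395 0.08  ]
[0.5988 0.4615 0.08  ]
[0.4027 0.4387 0.08  ] [[149.25104729  88.81389282]]
[0.6015 0.4611 0.08  ] [[360.76901174  87.8848659 ]]
tray [0.4339 0.4132 0.1581]
tray [0.6215 0.435  0.1581]
```

Alignment agrees with the box fit to 2 mm. I lower to contact, then follow the pivot arc.

>>> servo_tool(
  plan=[
    [0.3,0,0.5,0,0],
    [0,0,1,0,0],
    [0,0,1,0,0],
    [0,0,0.7,0,0],
    [0,0,0.4,0,0],
    [0,0,0.3,0,0],
    [0,0,0.2,0,0],
    [0,0,0,0,0],
  ],
)

```text
time: 8.4
ee_pos: [0.5345, 0.3498, 0.2459]
tcp_rot: [[-0.109, 0.994, -0.0], [0.994, 0.109, -0.0], [-0.0, -0.0, -1.0]]
ft_force: [-0.2, 0.1, -4.5]
grip_width: 0.018
grasp_force: 30.0
```

>>> servo_tool(
  plan=[
    [0,-0.3,0.3,0,0],
    [0,-0.3,0.3,0,0],
    [0,-0.3,0.25,0,0],
    [0,-0.3,0.25,0,0],
    [0,-0.3,0.25,0,0],
    [0,0,0,0,0],
  ],
)

```text
time: 8.9
ee_pos: [0.5202, 0.3487, 0.234]
tcp_rot: [[-0.109, 0.994, 0.003], [0.994, 0.109, 0.002], [0.001, 0.003, -1.0]]
ft_force: [1.5, -0.5, 6.3]
grip_width: 0.0198
grasp_force: 30.0
```

Run:
```python
from h import *
st(); w=grab('wrist','w4'); d=grab('scene','s4')
cv2.imwrite('pics/m4.png',np.hstack([cv2.resize(w['img'],(400,300)),cv2.resize(d['img'][80:215,290:470],(400,300))]))
```

```text
t 8.9 p [0.5202 0.3487 0.234 ] yaw_y 0.109 F [ 1.5 -0.5  6.3] w 0.0198 gf 30.0 q [ 0.55  0.34  1.92 -0.    0.88  0.44] z [ 0.003  0.002 -1.   ]
```

View pics/m4.png

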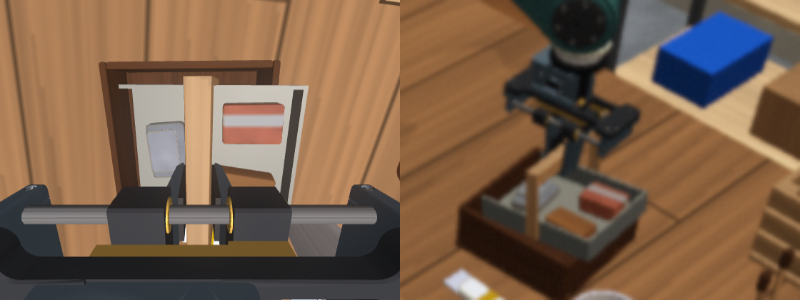

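Levering works: the tray is pitching lip-down, the grip width is up to 19.8 mm and the contact force is about 11 N. I continue the arc.

>>> servo_tool(
  plan=[
    [0,-0.3,0.3,0,0],
    [0,-0.3,0.3,0,0],
    [0,-0.25,0.3,0,0],
    [0,-0.25,0.3,0,0],
    [0,-0.25,0.3,0,0],
    [0,0,0,0,0],
  ],
)

```text
time: 9.5
ee_pos: [0.5066, 0.3471, 0.2184]
tcp_rot: [[-0.109, 0.994, 0.002], [0.994, 0.109, 0.001], [0.001, 0.002, -1.0]]
ft_force: [1.3, 0.2, 4.8]
grip_width: 0.0227
grasp_force: 30.0
```

>>> servo_tool(
  plan=[
    [0,-0.25,0.3,0,0],
    [0,-0.2,0.3,0,0],
    [0,-0.2,0.3,0,0],
    [0,-0.2,0.3,0,0],
    [0,0,0,0,0],
    [0,0,0,0,0],
  ],
)

```text
time: 10.0
ee_pos: [0.4977, 0.3459, 0.2057]
tcp_rot: [[-0.109, 0.994, -0.0], [0.994, 0.109, -0.0], [0.0, -0.0, -1.0]]
ft_force: [-0.3, 0.7, 3.9]
grip_width: 0.0242
grasp_force: 30.0
```

Run:
```python
from h import *
st(); w=grab('wrist','w5'); d=grab('scene','s5')
cv2.imwrite('pics/m5.png',np.hstack([cv2.resize(w['img'],(400,300)),cv2.resize(d['img'][80:215,290:470],(400,300))]))
```

```text
t 10.0 p [0.4977 0.3459 0.2057] yaw_y 0.109 F [-0.3  0.7  3.9] w 0.0242 gf 30.0 q [0.57 0.35 1.96 0.   0.83 0.46] z [-0. -0. -1.]
```

View pics/m5.png

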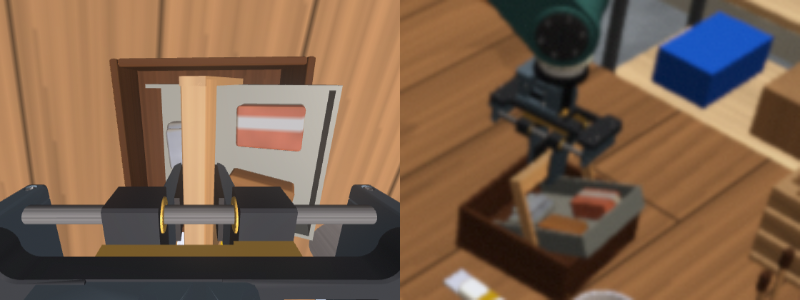

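The pitch is about 17° by grip width, and the pieces have not slid yet (brick at about (379,178) px in the wrist view). I go further and track the brick by colour, since I have one view left.

>>> servo_tool(
  plan=[
    [0,-0.2,0.3,0,0],
    [0,-0.2,0.3,0,0],
    [0,-0.15,0.3,0,0],
    [0,-0.15,0.3,0,0],
    [0,0,0.2,0,0],
    [0,0,0,0,0],
    [0,0,0,0,0],
  ],
)

```text
time: 10.68
ee_pos: [0.493, 0.3463, 0.1944]
tcp_rot: [[-0.109, 0.994, 0.005], [0.994, 0.109, 0.003], [0.003, 0.005, -1.0]]
ft_force: [3.9, -0.9, 28.1]
grip_width: 0.0247
grasp_force: 30.0
```

```bash
cat >> h.py <<'E'
def red(d,roi):
    h=cv2.cvtColor(d['img'],cv2.COLOR_BGR2HSV).astype(int)
    m=((h[...,0]<=8)|(h[...,0]>=175))&(h[...,1]>90)&(h[...,2]>90)
    k=np.zeros_like(m); x0,y0,x1,y1=roi; k[y0:y1,x0:x1]=1; m&=k>0
    v,u=np.nonzero(m); return (len(u),u.mean().round(1),v.mean().round(1),u.min(),u.max()) if len(u) else 0
E
python3 - <<'E'
from h import *
W=(140,80,560,330);S=(290,80,470,215)
for n in('w3','w4','w5'): print(n,red(dict(np.load(n+'.npz')),W))
for n in('s4','s5'): print(n,red(dict(np.load(n+'.npz')),S))
st(); print(red(grab('wrist','w6'),W),red(grab('scene','s6'),S))
E
```

```text
w3 (2803, np.float64(338.4), np.float64(173.0), np.int64(299), np.int64(379))
w4 (3082, np.float64(353.5), np.float64(174.7), np.int64(312), np.int64(397))
w5 (3767, np.float64(378.5), np.float64(179.2), np.int64(331), np.int64(427))
s4 (122, np.float64(381.3), np.float64(169.0), np.int64(371), np.int64(392))
s5 (96, np.float64(377.5), np.float64(170.0), np.int64(367), np.int64(387))
t 10.68 p [0.493  0.3463 0.1944] yaw_y 0.109 F [ 3.9 -0.9 28.1] w 0.0247 gf 30.0 q [ 0.57  0.36  1.98 -0.    0.8   0.46] z [ 0.005  0.003 -1.   ]
(1023, np.float64(283.5), np.float64(173.5), np.int64(236), np.int64(320)) (94, np.float64(359.9), np.float64(170.5), np.int64(348), np.int64(369))
```

The brick is sliding and the lip seems to have touched the floor (28 N). I ease up and draw the tray back along its slope so that the pieces run off.

>>> servo_tool(
  plan=[
    [0,0.2,-0.2,0,0],
    [0,0.2,-0.2,0,0],
    [0,0.3,-0.15,0,0],
    [0,0.3,-0.15,0,0],
    [0,0.3,-0.1,0,0],
    [0,0.3,-0.1,0,0],
    [0,0,0,0,0],
    [0,0,0,0,0],
  ],
)

```text
time: 11.45
ee_pos: [0.5031, 0.3457, 0.1994]
tcp_rot: [[-0.109, 0.994, -0.009], [0.994, 0.109, -0.004], [-0.003, -0.01, -1.0]]
ft_force: [-27.6, -3.1, 17.6]
grip_width: 0.0245
grasp_force: 30.0
```

Run:
```python
from h import *
W=(140,80,560,330);S=(290,80,470,215)
st(); w=grab('wrist','w7'); d=grab('scene','s7'); print(red(w,W),red(d,S))
e=grab('side','sd7')
m=np.vstack([np.hstack([w['img'][60:360],cv2.resize(d['img'][110:215,310:415],(300,300))[:, :240]]),np.zeros((0,800,3),np.uint8)])
m=np.vstack([m,np.hstack([cv2.resize(e['img'][200:340,150:290],(300,300)),np.zeros((300,500,3),np.uint8)])])
cv2.imwrite('pics/m7.png',m)
```

```text
t 11.45 p [0.5031 0.3457 0.1994] yaw_y 0.109 F [-27.6  -3.1  17.6] w 0.0245 gf 30.0 q [0.56 0.37 1.95 0.   0.83 0.45] z [-0.009 -0.004 -1.   ]
(957, np.float64(259.3), np.float64(170.8), np.int64(226), np.int64(310)) (101, np.float64(360.5), np.float64(170.2), np.int64(349), np.int64(368))
```

View pics/m7.png

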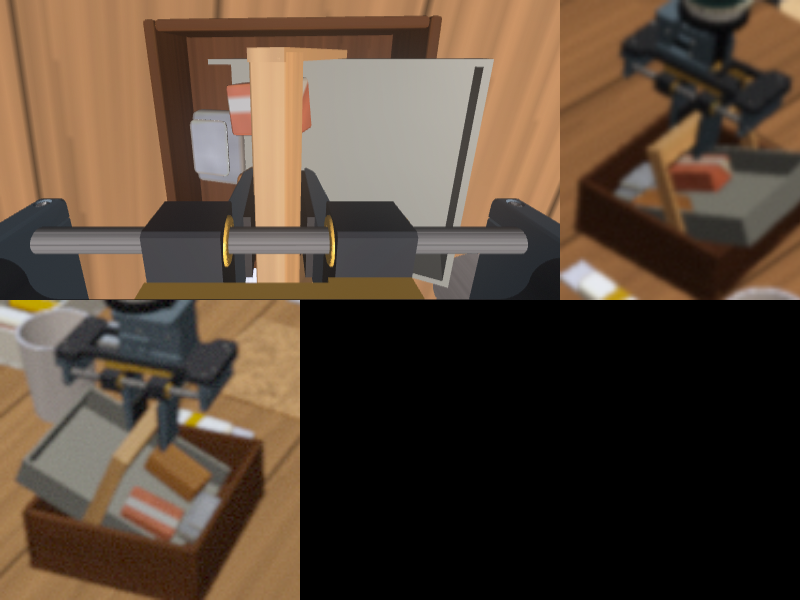

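The stone is off into the box (about (215,145) in the crop). The brick and offcut lie at the lip end, blocked by the stone, with tray floor clear behind them. The sideways force is the tray digging into the wall, so I raise more steeply while drawing back.

>>> servo_tool(
  plan=[
    [0,0,-0.3,0,0],
    [0,0.1,-0.3,0,0],
    [0,0.2,-0.3,0,0],
    [0,0.3,-0.3,0,0],
    [0,0.3,-0.2,0,0],
    [0,0.3,-0.2,0,0],
    [0,0.3,-0.2,0,0],
    [0,0,0,0,0],
  ],
)

```text
time: 12.27
ee_pos: [0.5219, 0.3483, 0.2194]
tcp_rot: [[-0.108, 0.994, -0.001], [0.994, 0.108, -0.0], [-0.0, -0.001, -1.0]]
ft_force: [-7.5, -2.8, 5.9]
grip_width: 0.0222
grasp_force: 30.0
```

Run:
```python
from h import *
W=(140,80,560,330);S=(290,80,470,215)
st(); w=grab('wrist','w8'); d=grab('scene','s8'); print(red(w,W),red(d,S))
```

```text
t 12.27 p [0.5219 0.3483 0.2194] yaw_y 0.109 F [-7.5 -2.8  5.9] w 0.0222 gf 30.0 q [0.55 0.36 1.92 0.   0.87 0.44] z [-0.001 -0.    -1.   ]
(1760, np.float64(229.0), np.float64(171.0), np.int64(200), np.int64(254)) (78, np.float64(363.3), np.float64(166.3), np.int64(356), np.int64(369))
```

The brick has moved past the bar relative to the tray, but the tilt relaxed to about 12°. I step back further and press again, so the pieces slide with more room ahead.

>>> servo_tool(
  plan=[
    [0,0.5,-0.3,0,0],
    [0,0.6,-0.2,0,0],
    [0,0.6,-0.2,0,0],
    [0,0.5,-0.1,0,0],
    [0,0,0.3,0,0],
    [0,-0.1,0.3,0,0],
    [0,-0.2,0.4,0,0],
    [0,-0.2,0.4,0,0],
  ],
)

```text
time: 13.03
ee_pos: [0.539, 0.3512, 0.2158]
tcp_rot: [[-0.109, 0.994, 0.001], [0.994, 0.109, 0.002], [0.002, 0.001, -1.0]]
ft_force: [-21.2, -2.9, 36.4]
grip_width: 0.0192
grasp_force: 30.0
```

Run:
```python
from h import *
W=(140,80,560,330);S=(290,80,470,215)
st(); w=grab('wrist','w9'); d=grab('scene','s9'); print(red(w,W),red(d,S))
```

```text
t 13.03 p [0.539  0.3512 0.2158] yaw_y 0.109 F [-21.2  -2.9  36.4] w 0.0192 gf 30.0 q [0.54 0.39 1.89 0.   0.87 0.43] z [ 0.001  0.002 -1.   ]
(3231, np.float64(213.0), np.float64(177.6), np.int64(166), np.int64(254)) (27, np.float64(363.7), np.float64(163.1), np.int64(352), np.int64(368))
```

Grip width fell while the force rose, so the bar probably slid in the pads. My views are used up, so I'll check numerically with a coarse colour-class map.

```bash
cat >> h.py <<'E'
def amap(d,x0,y0,x1,y1,sx,sy):
    im=d['img'][y0:y1,x0:x1]; im=cv2.resize(im,((x1-x0)//sx,(y1-y0)//sy),interpolation=cv2.INTER_AREA)
    h=cv2.cvtColor(im,cv2.COLOR_BGR2HSV).astype(int)
    for i,r in enumerate(h):
        s=''
        for H,S,V in r:
            s+= '#' if V<50 else 'g' if S<60 and V<=175 else 'w' if S<60 else 'R' if (H<=6 or H>=175) and V>90 else 'd' if V<85 else 'O' if H<=12 else 't'
        print(f'{y0+i*sy:3d}',s)
E
python3 - <<'E'
from h import *
print('w7');amap(dict(np.load('w7.npz')),130,70,520,330,6,13)
print('w9');amap(dict(np.load('w9.npz')),130,70,520,330,6,13)
print('s9');amap(dict(np.load('s9.npz')),305,120,425,215,2,4)
E
```

```text
w7
 70 ttttttttttttttttttttttttttttttttttttttttOttOttttOOttttttttttttttt
 83 tttOOOOOOOOOOOOOOOOOOOOOOOOOOOOOOdddddddddddddddddOOttttttttttttt
 96 tttOddddddOOOOOOOOOOOOOOOOOOOOOOOOOOOOOOOOOOddddddOtttttttttttttt
109 tttOOdddddOOOOOOOOOtttttttttttttttttOOOOOOOOgggggOOtttttttttttttt
122 tttOOdddddOOOOOOOgggtttttttttggggggggggggggggggggwwwwwwwwggwttttt
135 ttttOdddddOOOOOOOgOOtttttttttggggggggggggggggggggwwwwwwwwggwttttt
148 ttttOdddddOOOOOOORRRtttttttttOgggggggggggggggggggwwwwwwwgggtttttt
161 ttttOOdddddOOOOOgwwwtttttttttOggggggggggggggggggwwwwwwwwggwtttttt
174 tttttOddddgggggggRROttttttttOOgggggggggggggggggggwwwwwwgggttttttt
187 tttttOddddgwwwwggROOtttttttttgggggggggggggggggggggwwwwwggwttttttt
200 tttttOddddgwwwwwggggtttttttttggggggggggggggggggggggwwwgggwttttttt
213 tttttOOdddgwwwwwggggtttttttttgggggggggggggggggggggggwwgggtttttttt
226 ttttttOddddgggggggggtttttttttggggggggggggggggggggggggwggwtttttttt
239 ttttttOdddddOOOOOgggtttttttttgggggggggggggggggggggggggggttttttttt
252 ttttttOddddddOOOdgggtttttttttdggggggggggggggggggggggggggttttttttt
265 ttttO###########dgggdttttttttdgggg#########
[... 2503 characters left out ...]
###gggttttttttttgggggggggggggggggggggggttttttttttt
172 tttttt##ddd######ggdtttttttggggggggggggggggggggggttttttttttt
176 tttttt######dddddg###gdtttgggggggggggggggggggggttttttttttttt
180 tttttd#########ddddddgdttdgggggggggggggggggggttttttttttttttt
184 tttttd#############ddddddd####gggggggggggggddttttttttttttttt
188 tttttttdd##############dddddddg####gggggddtttttttttttttttttt
192 ttttttttttdd##############dddddd####ggddtttttttttttttttttttt
196 ttttttOtttttttdd##############d#####ddtttttttttttttttttttttt
200 tttgwwwwwtttttttttd###############ddtttttttttttttttttttttttt
204 tttgwwwwwwwwtttttttttdd##########dtttttttttttttttttttttttttt
208 ttttttggwwwttttttttttttttd####ddOggggggggggOtttttttttttttttt
```

The tray is about level again, with brick and offcut at its lip half and the lip resting on the stone. I raise to free it and shift it +x, so the next tilt happens with the lip higher and further from the stone.

>>> servo_tool(
  plan=[
    [0,0,-0.5,0,0],
    [0,0,-1,0,0],
    [0,0,-1,0,0],
    [0,0,-1,0,0],
    [0,0,-1,0,0],
    [0,0,-0.5,0,0],
    [0,0,0,0,0],
  ],
)

```text
time: 13.72
ee_pos: [0.5391, 0.3505, 0.2644]
tcp_rot: [[-0.109, 0.994, 0.002], [0.994, 0.109, 0.001], [0.001, 0.002, -1.0]]
ft_force: [-0.1, -0.4, -4.4]
grip_width: 0.0179
grasp_force: 30.0
```

Run:
```python
from h import *
st(); w=grab('wrist','w10'); d=grab('side','sd10')
print('w');amap(w,100,70,520,270,6,10)
print('side');amap(d,150,190,290,340,2,4)
```

```text
t 13.72 p [0.5391 0.3505 0.2644] yaw_y 0.109 F [-0.1 -0.4 -4.4] w 0.0179 gf 30.0 q [0.54 0.32 1.87 0.   0.95 0.43] z [ 0.002  0.001 -1.   ]
w
 70 tttttttttttttttttttttttttttttttttttttttttttttttttttttttttttttttttttttt
 80 tttttttttttttttttttttttttttttttttttttttttttttttttttttttttttttttttttttt
 90 ttttttOOOOOOOOOOOOOOOOOOOOOOOOOOOOOOOOOOOdOttttttttttttttttttttttttttt
100 ttttttOddddddddOOOdOOddddOOOOOOOOOOOOOOdddOttttttttttttttttttttttttttt
110 ttttttOdddddOOOOOOOOOOOOOOttttttttOOOOOdddOttttttttttttttttttttttttttt
120 ttttttggggggggggggggggggggttttttttgggggggggwwwwwwwggggtttttttttttttttt
130 tttttttddwwwwwwwwwwwwwwwwwttttttttwwwwwwwwwwwwwwwgggggtttttttttttttttt
140 tttttttOdgwgggggggOOOOOOgwttttttttwwwwwwwwwwwwwwwggggwtttttttttttttttt
150 tttttttOdOOORRORRRRRORROgwttttttttwwwwwwwwwwwwwwwggggwtttttttttttttttt
160 tttttttOdORRRRRwwwwgwwwgOwttttttttwwwwwwwwwwwwwwwggggttttttttttttttttt
170 ttttttttdgwwwwwwwwwwwwggOwttttttttwwwwwwwwwwwwwwwggggttttttttttttttttt
180 ttttttttOOwRRRRRRRRRRRROOgttttttttwwwwwwwwwwwwwwgggggttttttttttttttttt
190 ttttttttOdORRRRRRRORRRRROgtttttttwwwwwwwwwwwwwwwgggggt
[... 2621 characters left out ...]
ggggOddddd##dtttttttttttt
302 ttttttddddddddddddOOttOOtOOtOOOOOtOOOOOOOOOOOtggOddddd##dttttttttttttt
306 tttttttdddddddddddddddddddOtOOOOtOOOtOtOOtOOOOtOdd#d###dtttttttttttttt
310 tttttttdddddddddddddddddddddddddddddOOtOOtOOOOddd#####dttttttttttttttt
314 tttttttddddddddddddddddddddddddddddddddddddddddddd###dtttttttttttttttt
318 tttttttddddddddddddddddddddddddddddddddddddddddd#d#ddttttttttttttttttt
322 ttttttttttttddddddddddddddddddddddddddddddddddd###dttttttttttttttttttt
326 tttttttttttttttttttOdddddddddddddddddddddddddd###dtttttttttttttttttttt
330 ttttttttttttttttttttttttttttdddddddddddddddddd##dttttttttttttttttttttt
334 ttttttttttttttttttttttttttttttttttttddddddddddddtttttttttttttttttttttt
```

The tray is free and level. The weight drop matches the stone being off, with brick and offcut near the lip. By image scale the bar has slipped about 25 mm up in the fingers. I shift 2.5 cm, lower to the rim and tilt about a closer pivot.

>>> servo_tool(
  plan=[
    [0,0.4,0.2,0,0],
    [0,0.7,0.5,0,0],
    [0,0.7,0.8,0,0],
    [0,0.5,0.9,0,0],
    [0,0.2,0.9,0,0],
    [0,0,0.6,0,0],
    [0,0,0.3,0,0],
    [0,0,0.1,0,0],
  ],
)

```text
time: 14.48
ee_pos: [0.5634, 0.3528, 0.2204]
tcp_rot: [[-0.109, 0.994, -0.001], [0.994, 0.109, -0.001], [-0.001, -0.001, -1.0]]
ft_force: [-13.6, -11.0, 27.1]
grip_width: 0.0173
grasp_force: 30.0
```

>>> servo_tool(
  plan=[
    [0,-0.3,0.2,0,0],
    [0,-0.4,0.2,0,0],
    [0,-0.4,0.25,0,0],
    [0,-0.4,0.3,0,0],
    [0,-0.4,0.3,0,0],
    [0,0,0,0,0],
  ],
)

```text
time: 14.98
ee_pos: [0.544, 0.3508, 0.2085]
tcp_rot: [[-0.109, 0.994, -0.0], [0.994, 0.109, -0.0], [-0.0, -0.0, -1.0]]
ft_force: [-12.2, -8.5, 24.4]
grip_width: 0.021
grasp_force: 30.0
```

Run:
```python
from h import *
st(); w=grab('wrist','w11'); print(red(w,(100,80,560,330)))
```

```text
t 14.98 p [0.544  0.3508 0.2085] yaw_y 0.109 F [-12.2  -8.5  24.4] w 0.021 gf 30.0 q [ 0.54  0.4   1.88 -0.    0.86  0.43] z [-0. -0. -1.]
(2540, np.float64(219.0), np.float64(177.4), np.int64(181), np.int64(252))
```

>>> servo_tool(
  plan=[
    [0,-0.4,0.3,0,0],
    [0,-0.35,0.3,0,0],
    [0,-0.3,0.3,0,0],
    [0,-0.3,0.3,0,0],
    [0,0,0,0,0],
    [0,0,0,0,0],
  ],
)

```text
time: 15.53
ee_pos: [0.5298, 0.3492, 0.196]
tcp_rot: [[-0.109, 0.994, -0.003], [0.994, 0.109, -0.001], [-0.001, -0.003, -1.0]]
ft_force: [-17.9, -8.7, 23.0]
grip_width: 0.024
grasp_force: 30.0
```

Run:
```python
from h import *
st(); w=grab('wrist','w12'); print(red(w,(100,80,560,330)));amap(w,100,70,520,270,6,10)
```

```text
t 15.53 p [0.5298 0.3492 0.196 ] yaw_y 0.109 F [-17.9  -8.7  23. ] w 0.024 gf 30.0 q [0.55 0.4  1.91 0.   0.83 0.44] z [-0.003 -0.001 -1.   ]
(1465, np.float64(228.4), np.float64(176.7), np.int64(205), np.int64(249))
 70 tttttttttttttttttttttttttttttttttttttttttttttttttttttttttttttttttttttt
 80 OOOOOOOOOOOOOOOOOOOOOOOOOOOOOOOOOOOOOOOOOOOOOOOOOOtttttttttttttttttttt
 90 OOddddddddddddddddddddddddddddddddddddddddddddddOOtttttttttttttttttttt
100 OOdddddddOOOOOOOOOOOOOOOOOOOOOOOOOOOOOOOOOOOddddOOtttttttttttttttttttt
110 tOdddddddOOOOOOOOOOOOOOOttttttttttttttttOOOdddddOOtttttttttttttttttttt
120 tOOdddddddOOOOOgggggggggtttttttttttttwwgggggggggggwwwwwwwwwwwwwwwwwttt
130 tOOdddddddOOOOOOOOOgggggwttttttttttwwwwwwwwwwwwwwwwwwwwwwwwwwwgggwwttt
140 ttOdddddddOOOOOOOOOgggOOOttttttttttwwwwwwwwwwwwwwwwwwwwwwwwwwwgggwtttt
150 ttOdddddddOOOOOOOOOOROOOOttttttttttwwwwwwwwwwwwwwwwwwwwwwwwwwwgggwtttt
160 ttOOddddddOOOOOOOOwwwwwwwtttttttttwwwwwwwwwwwwwwwwwwwwwwwwwwwggggwtttt
170 tttOdddddddOgggOOOwwwwwwwtttttttttwwwwwwwwwwwwwwwwwwwwwwwwwwwgggwttttt
180 tttOddddgggggggOOOORRRROOtttttttttwwwwwwwwwwwwwwwwwwwwwwwwwwwgggwttttt
190 tttOOdddgggggggOOOORRROOOtttttttttwwwwwwwwwwwwwwwwwwwwwwwwwwgggwtttttt
200 tttOOdddgwgggggOOOOOOOOOOtttttttttwwwwwwwwwwwwwwwwwwwwwwwwwwgggwtttttt
210 ttttOddddwggggggOOOOgggwwtttttttttwwwwwwwwwwwwwwwwwwwwwwwwwwgggwtttttt
220 ttttOddddgggggggOOOOgggggtttttttttgwwwwwwwwwwwwwwwwwwwwwwwwgggwttttttt
230 ttttOOdddgggggggOOOOgggggtttttttttgggwwwwwwwwwwwwwwwwwwwwwwgggwttttttt
240 tttttOdddddggggOOOOOtttggtttttttttgggwwwwwwwwwwwwwwwwwwwwwwgggwttttttt
250 tttttOdddddgggOOOOOOttgggtttttttttggggwwwwwwwwwwwwwwwwwwwwgggwtttttttt
260 tttttOddddd########gddgggtttttttttdgggggggggggggggwwwwwwwwgggwtttOgggg
```

There is now free box floor between the stone (u 148–190) and the lip (u about 210), and the tilt is about 17°. I continue to tip.

>>> servo_tool(
  plan=[
    [0,-0.3,0.3,0,0],
    [0,-0.25,0.3,0,0],
    [0,-0.2,0.3,0,0],
    [0,-0.2,0.3,0,0],
    [0,0,0,0,0],
    [0,0,0,0,0],
    [0,0,0,0,0],
  ],
)

```text
time: 16.17
ee_pos: [0.5192, 0.3478, 0.1832]
tcp_rot: [[-0.109, 0.994, -0.006], [0.994, 0.109, -0.003], [-0.002, -0.006, -1.0]]
ft_force: [-25.6, -7.1, 22.3]
grip_width: 0.0255
grasp_force: 30.0
```

Run:
```python
from h import *
st(); w=grab('wrist','w13'); print(red(w,(100,80,560,330)));amap(w,100,70,520,270,6,10)
```

```text
t 16.17 p [0.5192 0.3478 0.1832] yaw_y 0.109 F [-25.6  -7.1  22.3] w 0.0255 gf 30.0 q [0.55 0.41 1.93 0.   0.81 0.44] z [-0.006 -0.003 -1.   ]
(1783, np.float64(219.6), np.float64(174.1), np.int64(190), np.int64(246))
 70 tttttttttttttttttttttttttttttttOtttOttOttttOOttOOOOOtttttttttttttttttt
 80 tOOOOOOOOOOOOOOOOOOOOOOOOOOOOOOOOOOOOOOOOOOOOOOOOOOOOOtttttttttttttttt
 90 tOOddddddddddddddddddddddddddddOddOdddOddddOOOddddddOOtttttttttttttttt
100 ttOdddddddOOOOOOOOOOOOOOOOOOOOOOOOOOOOOOOOOOOOddddddOOtttttttttttttttt
110 ttOOdddddddOOOOOOOOOOOOtttttttttttttttttttttOOddddddOOtttttttttttttttt
120 ttOOdddddddOOOOOOOOgggggtttttttttttttttwwwgggggggggggggggggggggggggggg
130 ttOOdddddddOOOOOOOOOOOOgtttttttttttgggggggggggggggggggggggwwwwwwwwwwgg
140 ttOOdddddddOOOOOOOOOOOOOtttttttttttgggggggggggggggggggggggwwwwwwwwwwgg
150 tttOOddddddOOOOORRRROROOtttttttttttgggggggggggggggggggggggwwwwwwwwwggg
160 tttOOdddddddOOOgwwwwwwwwtttttttttttgggggggggggggggggggggggwwwwwwwwwggg
170 ttttOdddddddOOOgwwwwwwwwtttttttttttgggggggggggggggggggggggwwwwwwwwwggg
180 ttttOdddddggggggRRRROOOOOttttttttttgggggggggggggggggggggggwwwwwwwwgggw
190 ttttOOdddgwgggggROOOOOOOOttttttttttggggggggggggggggggggggggwwwwwwwgggw
200 ttttOOdddOwggggggOOOOOOgtttttttttttgggggggggggggggggggggggggwwwwwggggw
210 tttttOddddwggggggOOOOOOgtttttttttttggggggggggggggggggggggggggwwwwgggwt
220 tttttOddddgggggggOOOOOOOgttttttttttgggggggggggggggggggggggggggwwwgggwt
230 tttttOOdddgwgggggOttOOOOtttttttttttggggggggggggggggggggggggggggwgggwtt
240 tttttOOddddggggggttttttggttttttttttggggggggggggggggggggggggggggggggwtt
250 ttttttOdddddggggOtttttgggttttttttttgggggggggggggggggggggggggggggggggtt
260 ttttttOOdd###ggggddddgggdttttttttttggggggggggggggggggggggggggggggggggg
```

The brick is sliding over the lip and the offcut is following. I keep tipping a little with more inward motion.

>>> servo_tool(
  plan=[
    [0,-0.3,0.2,0,0],
    [0,-0.3,0.2,0,0],
    [0,-0.3,0.2,0,0],
    [0,-0.2,0.2,0,0],
    [0,0,0,0,0],
    [0,0,0,0,0],
    [0,0,0,0,0],
    [0,0,0,0,0],
  ],
)

```text
time: 16.88
ee_pos: [0.5118, 0.348, 0.1766]
tcp_rot: [[-0.109, 0.994, 0.003], [0.994, 0.109, 0.002], [0.002, 0.003, -1.0]]
ft_force: [-0.3, 0.0, 11.8]
grip_width: 0.0258
grasp_force: 30.0
```

Run:
```python
from h import *
st(); w=grab('wrist','w14'); print(red(w,(100,80,560,330)));amap(w,100,110,520,270,6,10)
e=grab('side','sd14');amap(e,150,220,270,310,2,4)
```

```text
t 16.88 p [0.5118 0.348  0.1766] yaw_y 0.109 F [-0.3  0.  11.8] w 0.0258 gf 30.0 q [ 0.56  0.41  1.95 -0.    0.78  0.45] z [ 0.003  0.002 -1.   ]
(1655, np.float64(222.9), np.float64(176.4), np.int64(197), np.int64(246))
110 tttOdddddddOOOOOOOOOOOOOtttttttttttttttttttttOOOddddddOOtttttttttttttt
120 tttOOddddddOOOOOOOOOgggttttttttttttttttttwwggggggggggggggggggggtgttttt
130 tttOOdddddddOOOOOOOOOOOOtttttttttttwggggggggggggggggggggggggggggggggww
140 tttOOdddddddOOOOOOOOOOOOtttttttttttggggggggggggggggggggggggggggggggggw
150 ttttOdddddddOOOOOOOOOOOOOttttttttttggggggggggggggggggggggggggggggggggg
160 ttttOOddddddOOOOOwwwwwwwtttttttttttggggggggggggggggggggggggggggggggggg
170 ttttOOddddddOOOOOwwwwwwwtttttttttttggggggggggggggggggggggggggggggggggg
180 ttttOOddddddggggORORROOOOttttttttttggggggggggggggggggggggggggggggggggg
190 tttttOddddgggggggRRRRROOOttttttttttggggggggggggggggggggggggggggggggggg
200 tttttOOdddgwgggggOOOOOOOOttttttttttggggggggggggggggggggggggggggggggggg
210 tttttOOdddgwggggggOOOOOOtttttttttttggggggggggggggggggggggggggggggggggg
220 ttttttOdddOwggggggOOOOOOtttttttttttggggggggggggggg
[... 1050 characters left out ...]
ggggggggggggggggttttttdggggg#ggtdddddddddddddddddO
268 tttgggggggggggggggggggggtttttttgggggggggttggdddddddddddddddd
272 tggggggggggggggggggggggttttttgggggggggtttttttggOdddddddddOdd
276 ttggggggggggggggggggggtttttggggggggggtttttttttttgtddddddOdd#
280 tttttgggggggggggggggttttttggggggggggtttttttttttttttddddddddd
284 ttttttttgggggggggggtttttgggggggggggggtttttttttttttgggOdd#d##
288 tttttttttdgggggggttttttgggggggggggggggggtttttttttgggOdddd###
292 tttttttOddddggggttttttgggggggggggOOOOOgggggttttggggOddd####d
296 ttttttdOOOdddddttttttgggggggggggggggOOOOOOOOOOggggtdd####ddt
300 ttttttddddddddOtOttttttggggggggOOOOggggOOOOOOOggOddd#####dtt
304 ttttttddddddddddddddddddOOtOttOOOOOOOOOggggOOOgOddddd##dtttt
```

The brick and offcut noses rest against the stone while their tails lie on the sloping tray. A quick pull back up the slope should leave them behind by inertia.

>>> servo_tool(
  plan=[
    [0,3.4,-1.8,0,0],
    [0,3.4,-2,0,0],
    [0,0.5,-2.5,0,0],
    [0,0,-1,0,0],
    [0,0,0,0,0],
    [0,0,0,0,0],
  ],
)

```text
time: 17.48
ee_pos: [0.5822, 0.355, 0.2474]
tcp_rot: [[-0.109, 0.994, -0.001], [0.994, 0.109, -0.0], [-0.0, -0.001, -1.0]]
ft_force: [0.7, 0.7, -3.3]
grip_width: 0.0182
grasp_force: 29.7
```

Run:
```python
from h import *
st(); w=grab('wrist','w15'); print(red(w,(40,80,560,330)));amap(w,40,80,520,270,6,10)
e=grab('side','sd15');amap(e,150,200,290,310,2,4)
```

```text
t 17.48 p [0.5822 0.355  0.2474] yaw_y 0.109 F [ 0.7  0.7 -3.3] w 0.0182 gf 29.7 q [0.51 0.4  1.79 0.   0.95 0.4 ] z [-0.001 -0.    -1.   ]
0
 80 tttttttttttttttttttttttttttttttttOtttttttttttttttttttttttttttttttttttttttttttttt
 90 tttttOOdddddddddddddddddddddddddddddddddddOdOttttttttttttttttttttttttttttttttttt
100 ttttttOddddddddOOOOOOOOOOOOOOOOOOOOtttttttttOttttttttttttttttttttttttttttttttttt
110 ttttttOddddddddOOOOOOOOOOOOOOOOOOOttttttttttOttttttttttttttttttttttttttttttttttt
120 ttttttOddddddddgggggggwwwwwwwwwwwwwtttttttttwwwwwwwwwwwwwwwwwwwggggwtttttttttttt
130 tttttttOdddddddOOOOggwwwwwwwwwwwwwwtttttttttwwwwwwwwwwwwwwwwwwwggggwtttttttttttt
140 tttttttOdddddddOOOOgggwwwwwwwwwwwwwtttttttttwwwwwwwwwwwwwwwwwwwggggwtttttttttttt
150 tttttttOddddddddOOOOggwwwwwwwwwwwwwtttttttttwwwwwwwwwwwwwwwwwwgggggttttttttttttt
160 ttttttttOdddddddOOgOggwwwwwwwwwwwwwtttttttttwwwwwwwwwwwwwwwwwwgggggttttttttttttt
170 ttttttttOddddggggggOggwwwwwwwwwwwwwtttttttttwwwwwwwwwwwwwwwwwwggggwttttttttttttt
180 ttttttttOddddggggggggggwwwwwwwwwwwwtttttttttwwwwwwwwwwwwwwwwwwggggwttttttttttttt
190 tttttttttOdddgggggg
[... 1981 characters left out ...]
ttttdddddddddtddttttttttt
272 tttttttttttttgggggggggggggggggggggggddddttttttttdddddddddOdddttttttttt
276 ttttttttttttttggggggggggggggggggggOOddddttttttdtddddddddtddddttttttttt
280 ttttttttttttOdddddddggggggggggggtOOOOOOOttttttdtdddddddddd#dddtttttttt
284 tttttttttttddddd#####dOOOtttggtOOOtOOOOtttttttddtOgggOddd#d#dttttttttt
288 tttttttttddddd#d###ddttOtOOOOOOOOOOOOOOOttttttdtggggOdddd###dttttttttt
292 tttttttOdddd#####ddOOtOOtOOOOOOOOOOOOtOOtttttttggggOdd#d###dtttttttttt
296 ttttttdtOOOdddddddOOOOOOOOOOOOOttOOOOOOOOOOttOggggOddd####dttttttttttt
300 ttttttdddddddddOOOOtttOtOOggOOOOOOttOOOOOOOOOgggOdddddd#ddtttttttttttt
304 ttttttdddddddddddddddddOOttOOOOOOOOOOttOOOOOOtgOddddd##dtttttttttttttt
```

The wrist map shows the whole tray floor clear, and the weight is down to the tray's alone. I lift away towards the mat and then verify the pieces in the box.

>>> servo_tool(
  plan=[
    [0,0,-2,0,0],
    [0,0,-2,0,0],
    [-1,0,-1,0.02,0],
    [-2,-0.5,0,0.03,0],
    [-3,-1,0,0.03,0],
    [-3,-1.3,0,0.03,0],
    [-3,-1.5,0,0.03,0],
    [-3,-1.5,0,0.03,0],
  ],
)

```text
time: 18.25
ee_pos: [0.5283, 0.2025, 0.2968]
tcp_rot: [[0.063, 0.998, -0.002], [0.998, -0.063, -0.001], [-0.001, -0.002, -1.0]]
ft_force: [0.9, -0.5, -3.2]
grip_width: 0.018
grasp_force: 29.7
```

>>> servo_tool(
  plan=[
    [-3.5,-1.5,0,0,0],
    [-3.5,-1.5,0,0,0],
    [-3.5,-1,0,0,0],
    [-3.5,0,0,0,0],
    [-2,0,0,0,0],
    [-1,0,0,0,0],
    [0,0,0,0,0],
    [0,0,0,0,0],
  ],
)

```text
time: 18.92
ee_pos: [0.4793, 0.0372, 0.2977]
tcp_rot: [[0.062, 0.998, -0.001], [0.998, -0.062, 0.0], [0.0, -0.001, -1.0]]
ft_force: [-0.4, 0.2, -2.7]
grip_width: 0.018
grasp_force: 29.7
```

Run:
```python
from h import *
need([.5027,-.007,.25]); d=grab('scene','s16');amap(d,310,142,406,215,2,3);print(red(d,(310,142,406,215)))
w=grab('wrist','w16');amap(w,60,80,520,300,8,11)
e=grab('side','sd16');amap(e,160,250,280,340,2,4);print(red(e,(160,250,280,340)))
```

```text
t 18.92 p [0.4793 0.0372 0.2977] yaw_y -0.062 F [-0.4  0.2 -2.7] w 0.018 gf 29.7 q [0.03 0.02 2.16 0.   0.96 0.09] z [-0.001  0.    -1.   ]
need cm [-4.27  2.62  4.77]
142 tttttttttttttttttttttttttttttttttttttttttttttttt
145 ttttttttttttttttttttOttttttttttttttttttttttttttt
148 tttttttttttttttttttd##ddtttttttttttttttttttttttt
151 #tttttttttttttttOdd######ddttttttttttttttttttttt
154 #ttttttttttttttdd###########ddOttttttttttttttttt
157 dttttttttttttdd################ddOtttttttttttttt
160 tttttttttttdd#####################ddOOtttttttttt
163 tttttttttdd##dggggdddd###############dddtttttttt
166 tttttttdd##dggggggddddddd###############dddttttt
169 tttttdd###dgggggtddddddddOOOOdd###########ddOttt
172 tttdddd###dgggttttOdddddOOOOgOOOOO#######dddtttt
175 ggtd##ddd#dggtttttOdddddOOOROOOOOO######dd#dtttt
178 ##gggd###ddddddtttOdddddOOOOOOOOOOdd##dd###ttttt
181 gg##gggd####ddddOOddddddddOOdOOOOddddd#####ttttt
184 gggggggg######dddddddddddddddddddddd######dttttt
187 ggggggg##########dddddddddddddddddd######dtttttt
190 ggggggg#############ddddddddddddd#####ddtttttttt
193 ggggdttd###############dddd
[... 2456 characters left out ...]
OOOOOOOOOOOOOtOOOOOOOOggggOdd#####dttttttt
302 tdddddddddddddOtOOOOOOOOOOOOOOOdtOOdOOOOgggOdd#####dtttttttt
306 tddddddddddddddddddddtOOOOgggOdOOdOttOOOOOdd######dttttttttt
310 ttdddddddddddddddddddddddddddddOOOOtOOOOtdd######dtttttttttt
314 ttdddddddddddddddddddddddddddddddddddddddd######dttttttttttt
318 ttdddddddddddddddddddddddddddddddddddddddd####ddtttttttttttt
322 tttttttdddddddddddddddddddddddddddddddddd####dtttttttttttttt
326 ttttttttttttttddddddddddddddddddddddddddd###dttttttttttttttt
330 ttttttttttttttttttttttddddddddddddddddddd##dtttttttttttttttt
334 ttttttttttttttttttttttttttttttddddddddddd#dttttttttttttttttt
(89, np.float64(211.5), np.float64(301.2), np.int64(195), np.int64(258))
```

All three pieces show in the box: brick at (367,176), stone near (335,170), offcut near (343,175) in the scene. The tray is empty. I move over the mat centre and lower.

>>> servo_tool(
  plan=[
    [-1,0.6,0,0,0],
    [-2,1.2,1,0,0],
    [-1.2,0.8,2,0,0],
    [0,0,3,0,0],
    [0,0,3,0,0],
    [0,0,2.5,0,0],
    [0,0,1,0,0],
    [0,0,0,0,0],
  ],
)

```text
time: 19.73
ee_pos: [0.5021, -0.0061, 0.1712]
tcp_rot: [[0.06, 0.998, -0.004], [0.998, -0.06, 0.0], [-0.0, -0.004, -1.0]]
ft_force: [-0.1, 0.2, -3.2]
grip_width: 0.0179
grasp_force: 29.7
```

>>> servo_tool(
  plan=[
    [0,0,0.4,0,0],
    [0,0,0.4,0,0],
    [0,0,0.2,0,0],
    [0,0,0,0,0],
  ],
)

```text
time: 20.07
ee_pos: [0.5033, -0.0063, 0.1638]
tcp_rot: [[0.061, 0.998, 0.001], [0.998, -0.061, -0.0], [0.0, 0.001, -1.0]]
ft_force: [-0.0, -0.8, -2.2]
grip_width: 0.0179
grasp_force: 29.7
```

Run:
```python
from h import *
need([.5027,-.007,.15]); w=grab('wrist','w17'); np.set_printoptions(suppress=True)
h=cv2.cvtColor(w['img'],cv2.COLOR_BGR2HSV).astype(int)
for r in (130,150,180,210):
    g=np.nonzero(h[r,60:520,1]<75)[0]+60; print(r,g.min(),g.max())
```

```text
t 20.07 p [ 0.5033 -0.0063  0.1638] yaw_y -0.061 F [-0.  -0.8 -2.2] w 0.0179 gf 29.7 q [-0.06  0.28  2.18  0.    0.69  0.  ] z [ 0.001 -0.    -1.   ]
need cm [-0.08 -0.06  1.38]
130 154 448
150 156 444
180 160 439
210 163 434
```

>>> servo_tool(
  plan=[
    [0,0,0.25,0,0],
    [0,0,0.25,0,0],
    [0,0,0.25,0,0],
    [0,0,0.25,0,0],
    [0,0,0.2,0,0],
  ],
)

```text
time: 20.53
ee_pos: [0.5029, -0.0063, 0.1509]
tcp_rot: [[0.061, 0.998, -0.0], [0.998, -0.061, 0.0], [0.0, -0.0, -1.0]]
ft_force: [0.4, -0.6, -2.5]
grip_width: 0.0179
grasp_force: 29.7
```

>>> servo_tool(
  plan=[
    [0,0,0.25,0,0],
    [0,0,0.25,0,0],
    [0,0,0.2,0,0],
    [0,0,0,0,0],
  ],
)

```text
time: 20.87
ee_pos: [0.5028, -0.0063, 0.1438]
tcp_rot: [[0.061, 0.998, -0.001], [0.998, -0.061, 0.0], [0.0, -0.001, -1.0]]
ft_force: [-0.6, 0.5, -2.2]
grip_width: 0.0179
grasp_force: 29.7
```

>>> servo_tool(
  plan=[
    [0,0,0.25,0,0],
    [0,0,0.25,0,0],
    [0,0,0.2,0,0],
    [0,0,0,0,0],
  ],
)

```text
time: 21.2
ee_pos: [0.5028, -0.0063, 0.1368]
tcp_rot: [[0.061, 0.998, -0.0], [0.998, -0.061, 0.0], [-0.0, -0.0, -1.0]]
ft_force: [1.4, -0.4, -2.7]
grip_width: 0.018
grasp_force: 29.7
```

>>> servo_tool(
  plan=[
    [0,0,0.25,0,0],
    [0,0,0.2,0,0],
    [0,0,0,0,0],
  ],
)

```text
time: 21.45
ee_pos: [0.5032, -0.0064, 0.1326]
tcp_rot: [[0.061, 0.998, 0.0], [0.998, -0.061, -0.0], [-0.0, 0.0, -1.0]]
ft_force: [2.3, 0.1, -0.7]
grip_width: 0.0176
grasp_force: 29.9
```

>>> servo_tool(
  plan=[
    [0,0,0.15,0,0],
    [0,0,0,0,0],
  ],
)

```text
time: 21.62
ee_pos: [0.5034, -0.0063, 0.1313]
tcp_rot: [[0.061, 0.998, 0.001], [0.998, -0.061, -0.0], [0.0, 0.001, -1.0]]
ft_force: [2.9, 0.1, 2.4]
grip_width: 0.0179
grasp_force: 30.0
```

Contact with the mat is made. I release and retreat upward.

>>> servo_tool(
  plan=[
    [0,0,0,0,1],
    [0,0,0,0,1],
    [0,0,0,0,1],
    [0,0,0,0,1],
    [0,0,0,0,1],
    [0,0,0,0,1],
    [0,0,0,0,1],
    [0,0,0,0,1],
  ],
)

```text
time: 22.28
ee_pos: [0.5029, -0.0063, 0.1312]
tcp_rot: [[0.061, 0.998, -0.0], [0.998, -0.061, 0.0], [0.0, -0.0, -1.0]]
ft_force: [-0.5, -0.1, -0.4]
grip_width: 0.0681
grasp_force: 0.0
```

>>> servo_tool(
  plan=[
    [0,0,0,0,1],
    [0,0,0,0,1],
    [0,0,-1,0,1],
    [0,0,-2,0,1],
    [0,0,-3,0,1],
    [0,0,-3,0,1],
    [0,0,-3,0,1],
    [0,0,-3,0,1],
  ],
)

```text
time: 22.95
ee_pos: [0.5026, -0.0063, 0.2834]
tcp_rot: [[0.061, 0.998, 0.0], [0.998, -0.061, -0.0], [0.0, 0.0, -1.0]]
ft_force: [0.2, -0.1, 0.9]
grip_width: 0.0909
grasp_force: 0.0
```

>>> servo_tool(
  plan=[
    [0,0,-3,0,1],
    [0,0,-2,0,1],
    [0,0,0,0,1],
    [0,0,0,0,1],
  ],
)

```text
time: 23.28
ee_pos: [0.5031, -0.0063, 0.3327]
tcp_rot: [[0.061, 0.998, 0.003], [0.998, -0.061, -0.0], [-0.0, 0.003, -1.0]]
ft_force: [-0.1, 0.1, -0.2]
grip_width: 0.0909
grasp_force: 0.0
```

Run:
```python
from h import *
st(); w=grab('wrist','w18'); amap(w,120,50,480,290,6,10)
e=grab('scene','s18');amap(e,310,142,406,200,2,3)
# expected tray wall-top corners & mat corners
m=np.array([.5032,-.0025]);a=-.061
R=np.array([[np.cos(a),-np.sin(a)],[np.sin(a),np.cos(a)]])
for hx,hy,z in((.095,.075,.042),(.115,.095,.006)):
    print(w2px(w,[[*(m+R@[sx*hx,sy*hy]),z] for sx in(-1,1) for sy in(-1,1)]).round(0).tolist())
```

```text
t 23.28 p [ 0.5031 -0.0063  0.3327] yaw_y -0.061 F [-0.1  0.1 -0.2] w 0.0909 gf 0.0 q [-0.06  0.01  2.1  -0.    1.03  0.  ] z [ 0.003 -0.    -1.   ]
 50 tttttttttttttttttttttttttttttttttttttttttttttttttttttttttttt
 60 tttttttttttttttttttttttttttttttttttttttttttttttttttttttttttt
 70 tttttttttttttttttttttttttttttttttttttttttttttttttttttttttttt
 80 tttttttttttttttttttttttttttttttttttttttttttttttttttttttttttt
 90 tttttttttttttttttttttttttttttttttttttttttttttttttttttttttttt
100 ttttttttttttttttttttttttttttttttttttttttttttttttttttttttwwww
110 ttttttttttttttttttttttttttttttttttttttttttttttttttttttttwwww
120 tttttttttttttttwwwwwwwwwwtttwwwwwwwwwggttttttttttttttttgwwww
130 tttttttttttttttwwwwwwwwwwtttwwwwwwwwwggttttttttttttttttwwwww
140 tttttttttttttttwwwwwwwwwwtttwwwwwwwwwggttttttttttttttttwwwww
150 tttttttttttttttwwwwwwwwwwtttwwwwwwwwwggtttttttttttttttgwwwww
160 tttttttttttttttwwwwwwwwwwtttwwwwwwwwwgtttttttttttttttttggggg
170 tttttttttttttttwgwwwwwwwwtttwwwwwwwwwgtttttttttttttttttttttt
180 ttttttttttttttttgggwwwwwwtttwwwwwwwgggtttttttttttttttttttttt
190 ttttttttttttttttgggggwwwwtttwwwwwgggg
[... 1045 characters left out ...]
d##dggggggddddddd###############dddttttt
169 tttttdd###dgggggtddddddddOOOOddd##########ddtttt
172 tttdddd###dgggtttttdddddOOOOggOOOO#######dddtttt
175 tttd##dddddggttttttdddddOOOROOOOOO#####ddd#dtttt
178 tttd#####ddddddtttOdddddOOOOOOOOOOdd##dd###ttttt
181 tttd########ddddOOddddddddOOdOOOOddddd#####ttttt
184 ttt###########dddOdddddddddddddddddd######dttttt
187 ttt##############dddddddddddddddddd#####ddtttttt
190 tttttd##############ddddddddddddd#####ddtttttttt
193 tttttttd###############dddddddd######dtttttttttt
196 ttttttttttd###############dddd######dttttttttttt
[[209.0, 231.0], [200.0, 119.0], [345.0, 231.0], [353.0, 118.0]]
[[202.0, 234.0], [191.0, 103.0], [352.0, 234.0], [363.0, 103.0]]
```

The tray sits within about 5 mm of the mat's centre and square, and all three pieces are in the box. I hand it in.

```bash
python3 -c "
from workcell import close_job
print(close_job())"
```

```text
the job is handed in; nothing more can be done
None
```

I handed the job in: by the final camera check, all three pieces are in the wooden box, and the empty tray is released on the cork mat, square and within about 5 mm of its centre; no verdict came back.

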